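# Hold the sample cell in the photometer's light path

### The job

Clear the light path of the photometer by taking out the black beam stop and standing it upright on the yellow marked spot, its foot wholly on the mark, and let go of it. Then grip the blue-stoppered cell by its two frosted faces only, never touching its clear windows, lift it out of the stand and hold it upright and still in the light path, about midway between the lenses, centred on the light path in height and sideways, with its clear windows squarely facing the lenses. Finish while still holding it there in the air, and leave the other cells and the things around undisturbed.

Things in the scene. Friction and masses are not known exactly. Their poses are not given: they have to be found in the camera images.
- sample_cell_center (a point): centre (half-way up the glass) of the sample cell: upright glass cuvette 40 mm long (x), 20 mm wide (y), 50 mm tall, z up, plus a BLUE stopper on top. The two large side faces (looking along +-y, 20 mm apart) are white and frosted; the two narrow ends (looking along +-x, 40 mm apart) are clear windows, seen as blue-green glass. Light passes along x
- sample_cell: the whole sample cell, about 70 g, with its stopper (30 x 12 mm, 8 mm tall, total height 58 mm); origin at the centre of its underside, axes as for its centre. At the start it stands in a well of the cell stand, its lowest 14 mm inside the well
- white_cell_center (a point): centre of the bystander cell with WHITE stopper, otherwise the same size, axes and look as the sample cell, in another well of the stand
- orange_cell_center (a point): centre of the bystander cell with ORANGE stopper, otherwise the same as the sample cell, in another well of the stand
- cell_stand: fixed grey block 200 mm (x) by 52 mm (y) by 20 mm tall with three wells in a row along its x, 62 mm apart, 14 mm deep (well floor 6 mm above the table), each 43 x 23 mm; origin at the centre of its underside; the cells stand lengthwise along its x. Which cell is in which well varies
- photometer: fixed photometer: aluminium plate 330 (x) by 90 (y) mm, 12 mm thick, white lamp head at its -x end, dark detector head at its +x end, each 85 x 74 mm and reaching 120 mm above the table. Lens barrels 42 mm across, faces 120 mm apart. A red line on the plate runs under the light path, a red cross line marks the middle. Origin: centre of the underside
- light_path (a point): middle of the light path, half-way between the two lenses, 85 mm above the table; the light path runs level along this frame's x, y is level across it, z is up
- stop_stem (a point): point on the axis of the beam stop's stem, 90 mm above its underside, a good height to grip. The beam stop is a loose black upright pin, 160 g: round foot 44 mm across and 12 mm tall, round stem 22 mm across up to 110 mm. At the start it stands on the photometer's plate in the light path
- beam_stop: the beam stop; origin at the centre of its underside, z along its stem
- mark_top (a point): centre of the top of the marked spot for the beam stop: a flat fixed yellow disc 80 mm across, 2 mm thick, with a white middle, lying on the table
- sample_cell_frosted_a: frosted face of the sample cell, 40 x 50 mm; origin at the middle of the face on the cell's +y side; axes as the cell
- sample_cell_window_a: clear window of the sample cell, 16 x 50 mm; origin at the middle of the face on the cell's +x side; axes as the cell
- sample_cell_frosted_b: frosted face of the sample cell, 40 x 50 mm; origin at the middle of the face on the cell's -y side; axes as the cell
- sample_cell_window_b: clear window of the sample cell, 16 x 50 mm; origin at the middle of the face on the cell's -x side; axes as the cell
- reagent_bottle: loose amber bottle with black cap, 64 mm across, 130 mm tall; origin at the centre of its underside; bystander
- beaker: loose open glass beaker, 72 mm across, 85 mm tall; origin at the centre of its underside; bystander
- well_plate: loose white well plate with yellow and grey wells, 128 x 86 x 15 mm; origin at the centre of its underside; bystander
- jar: loose white jar with blue lid, 60 mm across, 65 mm tall; origin at the centre of its underside; bystander
- buffer_bottle: loose clear bottle with blue cap, 70 mm across, 150 mm tall; origin at the centre of its underside; bystander

How it is judged:
By the outcome, as a careful person would: the job done as asked, in the order asked, and still so for the second after the job is handed in, while the arm keeps its last pose, push and grip.
It also fails if it takes over 56 s, if anything falls off the work surface, if the arm or the gripper's body presses on something with over 40 N, if the wrist force passes 120 N, or if a joint passes its speed limit or range.

### The arm

A 6-joint arm with a two-finger parallel gripper is mounted at the origin on the work surface. World frame = base frame: x ahead of the robot, y to its left, z up, the work surface at z = 0. Lengths are in m, angles in rad, forces in N, time in s.
With the tool pointing down it reaches from about 0.225 to 0.875 m from the base axis. Payload 3.4 kg.
Tool frame: the origin (TCP) lies between the finger pads; the fingertips stand 17 mm ahead of it and the grasp point (between the pads) lies 2 mm behind it; y points along the fingers, z is the direction in which the jaws open and shut, and the axes are right-handed (so a half turn about y gives the same grasp; the last joint's range is limited). The gripper opens to 85 mm and grips with 20 to 120 N. Pads are 22 mm wide; open, the fingers measure 114 mm over their backs; the gripper's body (76 mm by 85 mm) begins 54 mm behind the grasp point. The pads swing forward as they close: fully open they stand 13 mm farther back than shut.
Start: joints at [-1.32, 0.276, 1.505, -0, 1.361, -0.121], TCP at [0.209, -0.536, 0.248] pointing down, gripper open.
Joint ranges: [-2.89, 2.89], [-0.75, 2.08], [0.22, 2.7], [-1.18, 4.32], [0.11, 2.71], [-2.7, 2.7]. Speed limits (rad/s): [2.57, 2.57, 3.14, 3.14, 3.14, 3.14].

### API

Orientations are given as a unit quaternion [w, x, y, z].
In Python, from rig import manip, get_image, camera_model, sign_off, spot_in, silhouettes, spot_point gives the robot as it stands.
- The arm moves only by the tool jog_arm, never from a script. Its argument "targets" is a list of rows, each a list of 3 entries, a list of its own where there are three numbers: the finger opening in m, from 0 to 0.0854, then the shift along the world's x, y, z in m, then the turn about the world's z in rad. In form: [[claw, [x, y, z], spin], ...]. A call has 1 to 10 rows; each row shifts and turns the commanded pose from where the row before left it; what a row does not reach is not made up. A row lasts 1/8 s, in which the tool goes at most 62.5 mm and 10.7 degrees, less where a joint would pass 70% of its speed; a pose out of reach is approached as far as the arm can. A call with a gripper value outside its range is refused whole. The fingers move at their own pace and stop on an object; "force" is the grip in N (left out, the last holds). Time passes only in rows, so rows that do not move let the fingers close. It gives the time, the measured TCP pose, the force and the opening at its end, in the units of the state.
- manip.get_state(): the state, without advancing time (a new reading comes with each control period).
- get_image(name): name is "side" or "top" or "wrist"; returns (picture, depth): 384x512x3 uint8, red, green, blue; 384x512 float32, m along the optical axis (not along the pixel's ray), 0 where there is no reading.
- camera_model(name): a dict with "mtx" (3x3 intrinsics, pixels), "distortion" ([k1, k2, p1, p2, k3] as OpenCV has them; the pictures are not rectified), "world_from_camera" (4x4, takes a point from camera to world coordinates). Camera axes: x right, y up, looking along -z (the intrinsics and any distortion apply to the point x, -y, -z); pixel columns grow to the right and rows downward; lengths in m; the calibration is good to about 2 mm. A picture is of the moment at which its call begins: read the wrist's pose just before it. camera_model takes no time and is no camera call; for the wrist camera it gives the pose at the moment of the call.
- sign_off(): hands the job in, once; it reports no verdict.
Trained networks look in the newest picture that a camera, given by its name, has taken for a name from the list of things; names that differ only in an ending like _2 or _b are one class to them, and where a whole thing is asked for, a point or a joint stands for the part that bears it (a point fixed in the world has none). Each returns a list of dicts, best first, with "score" (0 to 1); they miss things now and then, are a little off and sometimes report something else, mostly with a low value. They report only what shows in the picture. A call takes as long as a camera call.
- spot_in(name, camera): "position" ([column, row] in pixels, amid what is visible of it).
- silhouettes(name, camera): "mask" (384x512 bool, what is visible of it) and "position" ([column, row] in pixels, amid what is visible of it).
- spot_point(name, camera): "position" ([column, row] in pixels: a listed point, or the origin of a listed thing).
The state is a dict: "clock": time; "qpos": joint angles; "qd": joint speeds; "effort": joint torques, N m; "position": TCP position; "ee_rot": TCP orientation; "contact_force": force on the tool from outside, world axes, zero at the start; "moment": the same for the moment, N m; "width": finger opening in m.
Only numpy, scipy, OpenCV 4.12 (cv2) and the standard library are available. Lean on these libraries where they do the work, as an engineer would, in place of code of your own. Each camera call takes 0.05 s, during which the arm holds its last target.

## Working session

There is one attempt and no reset: what is moved stays moved. The work goes in short steps, Python scripts to look and compute and a tool call to move; the robot and the scene stay as the last step left them, time stands still between calls to the robot, and variables do not carry over. Pictures are saved under pics/ and viewed, and the job is handed in when it is done.

Besides the shell and the picture viewer there is one more tool, called after "Emit:" as name([rows], argument=value, ...), one row to a line, values as JSON. jog_arm: Moves the arm, as the interface text tells. Its arguments: {"type":"object","properties":{"targets":{"type":"array","items":{"type":"array"}},"force":{"type":"number"}},"required":["targets"]}

```bash
ls; mkdir -p pics; python3 - <<'E'
from rig import *
import cv2
s=manip.get_state();print(s)
for c in ["top","side","wrist"]:
    im,d=get_image(c);cv2.imwrite(f"pics/{c}0.png",im[:,:,::-1])
    m=camera_model(c);print(c,m)
E
```

```text
pics
{'clock': 0.0, 'qpos': array([-1.32002606e+00,  2.76586688e-01,  1.50618014e+00, -4.21501932e-08,
        1.36069211e+00, -1.20999043e-01]), 'qd': array([-0.00072157, -0.00200453, -0.00032478, -0.0002738 ,  0.00084464,
       -0.00067328]), 'effort': array([ 2.15682358e-04, -4.16777444e+01, -2.45809042e+01, -5.07192010e-05,
        1.11641685e-02,  2.71321605e-07]), 'position': array([ 0.20874278, -0.53521475,  0.24742569]), 'ee_rot': array([ 0.13064181, -0.1307274 ,  0.69558369, -0.6942668 ]), 'contact_force': array([ 0.25367175, -0.26957669,  0.88656577]), 'moment': array([-0.05258251, -0.03516562,  0.00318836]), 'width': 0.08571351097257131}
top {'mtx': array([[421.75485373,   0.        , 255.89475589],
       [  0.        , 421.75485373, 190.56294259],
       [  0.        ,   0.        ,   1.        ]]), 'distortion': array([0.02606662, 0.        , 0.        , 0.        , 0.        ]), 'world_from_camera': array([[ 8.47143120e-03,  9.95084837e-01, -9.86630733e-02,
         3.99708000e-01],
       [-9.99962410e-01,  8.61238498e-03,  1.00281639e-03,
         5.98188023e-02],
 
[... 507 characters left out ...]
    [-0.5748467 , -0.62501188,  0.52812066,  0.68787217],
       [-0.01960168,  0.65575143,  0.75472236,  1.04683742],
       [ 0.        ,  0.        ,  0.        ,  1.        ]])}
wrist {'mtx': array([[272.97000152,   0.        , 252.89460156],
       [  0.        , 272.97000152, 193.99764193],
       [  0.        ,   0.        ,   1.        ]]), 'distortion': array([0.00656131, 0.        , 0.        , 0.        , 0.        ]), 'world_from_camera': array([[ 0.36322638,  0.88596692,  0.28832137,  0.28119814],
       [-0.93169967,  0.34590252,  0.11084752, -0.50725817],
       [-0.00152385, -0.30889167,  0.95109601,  0.37429503],
       [ 0.        ,  0.        ,  0.        ,  1.        ]])}
```

View pics/top0.png

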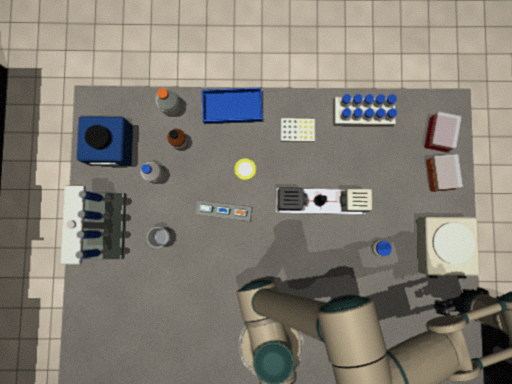

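View pics/side0.png

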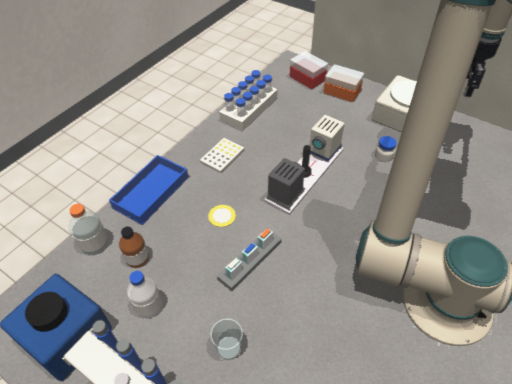

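View pics/wrist0.png

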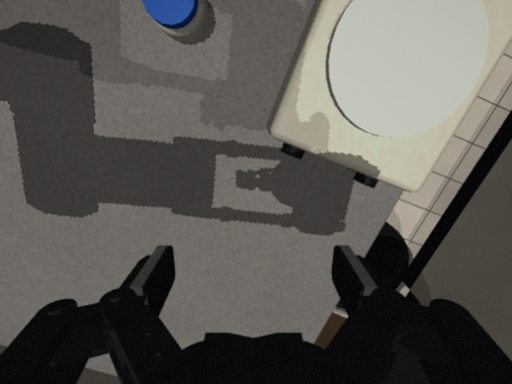

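The top view shows the photometer with the black stop at (320,200), the mark at (245,169), and the stand at (224,211) with cells white, blue (middle) and orange. The next step is to measure them.

```bash
cat > h.py <<'E'
from rig import *
import cv2, numpy as np
def ray(c,px,m=None):
    m=m or camera_model(c)
    u=cv2.undistortPoints(np.array([[px]],float),m["mtx"],m["distortion"])[0,0]
    T=m["world_from_camera"]; d=T[:3,:3]@np.array([u[0],-u[1],-1.0])
    return T[:3,3],d
def atz(c,px,z,m=None):
    o,d=ray(c,px,m); return o+d*(z-o[2])/d[2]
def tri(rs):
    A=np.zeros((3,3));b=np.zeros(3)
    for o,d in rs:
        d=d/np.linalg.norm(d);P=np.eye(3)-np.outer(d,d);A+=P;b+=P@o
    p=np.linalg.solve(A,b)
    return p,[np.linalg.norm(np.cross(p-o,d/np.linalg.norm(d))) for o,d in rs]
def proj(c,p,m=None):
    m=m or camera_model(c);T=m["world_from_camera"];q=T[:3,:3].T@(np.asarray(p)-T[:3,3])
    q=np.array([q[0],-q[1],-q[2]])
    return cv2.projectPoints(q[None],np.zeros(3),np.zeros(3),m["mtx"],m["distortion"])[0].ravel()
E
python3 - <<'E'
from h import *
np.set_printoptions(precision=4,suppress=True)
get_image("top");get_image("side")
Z=dict(stop_stem=.102,mark_top=.002,light_path=.085,sample_cell_center=.031,white_cell_center=.031,orange_cell_center=.031,cell_stand=0,photometer=0,beam_stop=.012)
for n,z in Z.items():
    rs=[];o=[]
    for c in ["top","side"]:
        r=spot_point(n,c)
        if r: o.append((c,round(r[0]["score"],2),np.round(r[0]["position"],1),atz(c,r[0]["position"],z)[:2]));rs.append(ray(c,r[0]["position"]))
    print(n,*o); 
    if len(rs)==2: print("   tri",*tri(rs))
E
```

```text
stop_stem ('top', 0.65, array([222.9, 213.1]), array([0.465 , 0.1716])) ('side', 0.71, array([304.6, 153.1]), array([ 0.5179, -0.1667]))
   tri [0.4125 0.131  0.4161] [np.float64(0.04169150006443601), np.float64(0.04169150006443609)]
mark_top ('top', 0.76, array([243.6, 171. ]), array([0.6269, 0.1047])) ('side', 0.74, array([218.1, 216.5]), array([0.6386, 0.1097]))
   tri [0.6318 0.108  0.0043] [np.float64(0.006222186206922949), np.float64(0.006222186206923114)]
light_path ('top', 0.65, array([243.2, 170.3]), array([0.6173, 0.1037])) ('side', 0.81, array([312.6, 155.3]), array([ 0.5009, -0.1875]))
   tri [0.4844 0.0673 0.3483] [np.float64(0.09721013261380443), np.float64(0.09721013261380423)]
sample_cell_center ('top', 0.38, array([222.2, 211.1]), array([0.4754, 0.1797])) ('side', 0.78, array([249.8, 255. ]), array([0.4746, 0.1792]))
   tri [0.475  0.1794 0.031 ] [np.float64(0.00045419190403185936), np.float64(0.00045419190403195433)]
white_cell_center ('top', 0.49, array([204.6, 208.6]), array([0.4839, 0.2435])) ('side', 0.64, array([235., 270.]), array([0.4799, 0.2379]))
   tri [0.
[... 354 characters left out ...]
.76, array([225.7, 211.9]), array([0.4741, 0.1691])) ('side', 0.56, array([250.8, 262.6]), array([0.4705, 0.1817]))
   tri [ 0.4764  0.1713 -0.0199] [np.float64(0.00161742449793662), np.float64(0.0016174244979366363)]
photometer ('top', 0.55, array([321. , 199.7]), array([ 0.5223, -0.1832])) ('side', 0.96, array([309.8, 173.9]), array([ 0.5036, -0.188 ]))
   tri [ 0.5141 -0.1881 -0.0049] [np.float64(0.009489116495865252), np.float64(0.009489116495865325)]
beam_stop ('top', 0.53, array([318.4, 201.9]), array([ 0.5132, -0.1718])) ('side', 0.74, array([305., 171.]), array([ 0.5175, -0.1802]))
   tri [ 0.5123 -0.1699  0.0243] [np.float64(5.872612608013993e-06), np.float64(5.872612608026066e-06)]
```

```bash
python3 - <<'E'
import cv2
im=cv2.imread("pics/top0.png")[150:260,185:385];cv2.imwrite("pics/top0c.png",cv2.resize(im,None,fx=4,fy=4,interpolation=2))
im=cv2.imread("pics/side0.png")[100:300,205:355];cv2.imwrite("pics/side0c.png",cv2.resize(im,None,fx=3,fy=3,interpolation=2))
E
```

```text
(no output)
```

View pics/top0c.png

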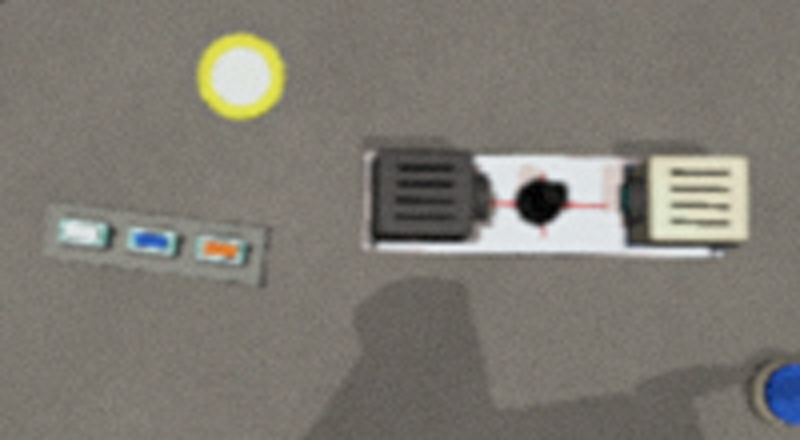

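View pics/side0c.png

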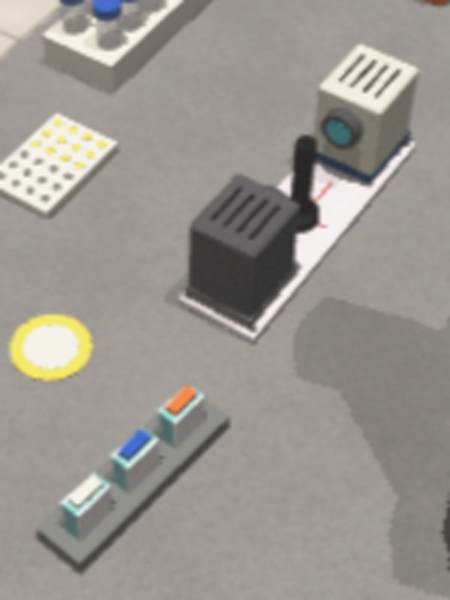

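```bash
python3 - <<'E'
from h import *
from scipy.spatial.transform import Rotation as R
np.set_printoptions(precision=4,suppress=True)
s=manip.get_state();q=s["ee_rot"];M=R.from_quat(q,scalar_first=True).as_matrix();print(M)
T=camera_model("wrist")["world_from_camera"]
print("cam in tool",M.T@(T[:3,3]-s["position"]));print(M.T@T[:3,:3])
for c in ["top","side"]:
    im,_=get_image(c)
    hsv=cv2.cvtColor(im,cv2.COLOR_RGB2HSV)
    r=silhouettes("mark_top",c)
    for k in r[:2]:
        m=k["mask"];ys,xs=np.nonzero(m)
        e=cv2.fitEllipse(cv2.convexHull(np.c_[xs,ys].astype(np.int32)))
        print(c,k["score"],xs.mean(),ys.mean(),len(xs),e,atz(c,e[0],.002),atz(c,(xs.mean(),ys.mean()),.002))
    for n in ["sample_cell","beam_stop","photometer","cell_stand"]:
        for k in silhouettes(n,c)[:1]:
            ys,xs=np.nonzero(k["mask"]);print(n,c,k["score"],xs.mean(),ys.mean(),cv2.minAreaRect(np.c_[xs,ys].astype(np.int32)))
E
```

```text
[[-0.9317  0.      0.3633]
 [-0.3633 -0.0001 -0.9317]
 [-0.     -1.      0.0001]]
cam in tool [-0.0777 -0.1266 -0.    ]
[[ 0.0001 -0.951  -0.3091]
 [ 0.0001  0.3091 -0.951 ]
 [ 1.      0.      0.0001]]
top 0.58 244.32102272727272 168.9034090909091 352 ((244.35227966308594, 168.8778076171875), (20.531482696533203, 21.141845703125), 101.41332244873047) [0.6349 0.102  0.002 ] [0.6348 0.1021 0.002 ]
sample_cell top 0.51 222.4102564102564 210.25641025641025 ((222.5, 210.5), (7.0, 11.0), 90.0)
beam_stop top 0.64 151.94262295081967 171.89617486338798 ((152.30001831054688, 171.90000915527344), (23.702320098876953, 18.335756301879883), 26.56505012512207)
photometer top 0.71 324.2877532228361 200.6316758747698 ((323.9757385253906, 200.673583984375), (96.2217788696289, 24.649587631225586), 0.8303154110908508)
cell_stand top 0.88 222.45813586097947 210.67930489731438 ((222.48728942871094, 210.58636474609375), (55.4332160949707, 15.626054763793945), 8.365885734558105)
side 0.64 221.59688195991092 215.33853006681514 449 ((221.5474090576172, 215.4379119873047), (20.81171989440918, 26.964265823364258), 79.21312713623047) [0.6327 0.101  0.002 ] [0.6328 0.1006 0.002 ]
sample_cell side 0.64 249.850622406639 253.4232365145228 ((250.00001525878906, 253.50001525878906), (13.435027122497559, 19.091880798339844), 45.0)
beam_stop side 0.5 306.528 160.92 ((306.400634765625, 161.00794982910156), (32.137325286865234, 9.569426536560059), 85.42607879638672)
photometer side 0.67 233.71186440677965 268.74152542372883 ((233.75001525878906, 268.7500305175781), (13.435027122497559, 19.798988342285156), 45.0)
cell_stand side 0.84 249.09113001215067 264.12029161603886 ((249.50003051757812, 258.5), (21.21320152282715, 73.53910064697266), 45.0)
```

Emit:
jog_arm([
  [0.085,[0.029,0.0355,0.008],0.12],
  [0.085,[0.029,0.0355,0.008],0.12],
  [0.085,[0.029,0.0355,0.008],0.12],
  [0.085,[0.029,0.0355,0.008],0.12],
  [0.085,[0.029,0.0355,0.008],0.12],
  [0.085,[0.029,0.0355,0.008],0.12],
  [0.085,[0.029,0.0355,0.008],0.12],
  [0.085,[0.029,0.0355,0.008],0.12],
  [0.085,[0.029,0.0355,0.008],0.12],
  [0.085,[0.029,0.0355,0.008],0.12],
])

```text
clock: 3.0
position: [0.4997, -0.1795, 0.3287]
ee_rot: [0.501, -0.501, 0.499, -0.499]
contact_force: [1.2, -1.0, 0.1]
width: 0.0852
```

```bash
cat > look.py <<'E'
import sys
from h import *
np.set_printoptions(precision=4,suppress=True)
tag=sys.argv[1]
m=camera_model("wrist");im,d=get_image("wrist")
np.savez(f"w_{tag}.npz",im=im,d=d,T=m["world_from_camera"]);cv2.imwrite(f"pics/w_{tag}.png",im[:,:,::-1])
s=manip.get_state();print(s["clock"],s["position"],s["ee_rot"],s["contact_force"],s["width"])
for a in sys.argv[2:]:
    n,z=a.split(":")
    for r in spot_point(n,"wrist")[:2]: print(n,round(r["score"],2),np.array(r["position"]),atz("wrist",r["position"],float(z),m))
E
python3 look.py a stop_stem:.102 beam_stop:.012 light_path:.085 photometer:0
```

```text
3.05 [ 0.5035 -0.1751  0.3297] [ 0.5056 -0.5002  0.4966 -0.4976] [3.7347 1.8539 1.2013] 0.08485455930396933
stop_stem 0.64 [264.4 165.8] [ 0.5136 -0.1766  0.102 ]
beam_stop 0.85 [262.5 150.6] [ 0.5142 -0.1709  0.012 ]
light_path 0.57 [267.4 167.5] [ 0.5186 -0.1827  0.085 ]
photometer 0.75 [263.3 157.4] [ 0.5161 -0.1842  0.    ]
```

View pics/w_a.png

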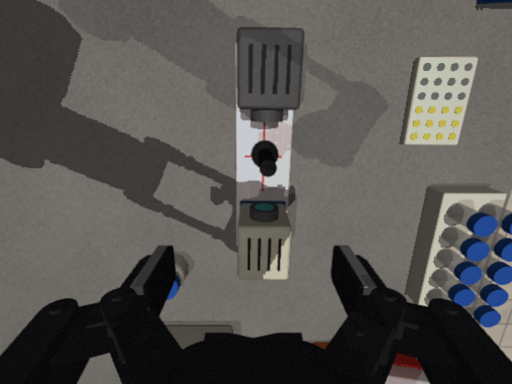

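```bash
python3 look.py b stop_stem:.102 beam_stop:.012 light_path:.085 photometer:0; python3 - <<'E'
from h import *
np.set_printoptions(precision=4,suppress=True)
f=np.load("w_b.npz");im=f["im"];m=camera_model("wrist");m["world_from_camera"]=f["T"]
i=im.astype(int);red=(i[...,0]>i[...,1]+60)&(i[...,0]>i[...,2]+60);red[:90]=0;red[210:]=0;red[:,:230]=0;red[:,300:]=0
ys,xs=np.nonzero(red);P=np.array([atz("wrist",(x,y),.012,m) for x,y in zip(xs,ys)])
print(len(P))
l=abs(P[:,0]-np.median(P[:,0]))<.004;print("line",np.polyfit(P[l,1],P[l,0],1),P[l,1].min(),P[l,1].max(),P[l].mean(0))
c=~l;print("cross",P[c].mean(0), P[c,0].min(),P[c,0].max())
# plate edges
white=(im.min(2)>165)
for y in range(125,200,8):
    xs=np.nonzero(white[y,225:305])[0]+225
    if len(xs): print(y,xs.min(),xs.max(),atz("wrist",(xs.min()-.5,y),.012,m),atz("wrist",(xs.max()+.5,y),.012,m))
# dark stop: rows profile
b=(im.max(2)<60)
for y in range(136,180,3):
    xs=np.nonzero(b[y,235:295])[0]+235
    if len(xs): print("blk",y,xs.min(),xs.max(),atz("wrist",((xs.min()+xs.max())/2,y),.06,m)[0], f["d"][y,(xs.min()+xs.max())//2])
cv2.imwrite("pics/w_bc.png",cv2.resize(im[20:290,200:330,::-1],None,fx=2.2,fy=2.2))
E
```

```text
3.3 [ 0.4982 -0.1813  0.328 ] [-0.4996  0.5003 -0.5002  0.4999] [-0.2221 -0.4788 -0.4666] 0.08512812541207615
stop_stem 0.67 [269.5 168.2] [ 0.5188 -0.1812  0.102 ]
light_path 0.77 [265.8 166.8] [ 0.5147 -0.1831  0.085 ]
photometer 0.63 [265.1 152.4] [ 0.5173 -0.1773  0.    ]
photometer 0.56 [263.5 152.1] [ 0.5147 -0.1768  0.    ]
63
line [0.0083 0.5166] -0.22689505263946447 -0.13203016354716282 [ 0.5152 -0.1771  0.012 ]
cross [ 0.5112 -0.1803  0.012 ] 0.4857353805134779 0.5444633102405796
125 237 292 [ 0.4711 -0.1321  0.012 ] [ 0.5593 -0.132   0.012 ]
133 237 291 [ 0.4709 -0.1444  0.012 ] [ 0.5583 -0.1444  0.012 ]
141 237 290 [ 0.4707 -0.157   0.012 ] [ 0.5573 -0.1569  0.012 ]
149 237 290 [ 0.4704 -0.1698  0.012 ] [ 0.5578 -0.1697  0.012 ]
157 238 290 [ 0.4718 -0.1828  0.012 ] [ 0.5584 -0.1828  0.012 ]
165 238 290 [ 0.4716 -0.1961  0.012 ] [ 0.559  -0.1961  0.012 ]
173 238 289 [ 0.4714 -0.2096  0.012 ] [ 0.5579 -0.2096  0.012 ]
181 238 289 [ 0.4711 -0.2234  0.012 ] [ 0.5585 -0.2234  0.012 ]
189 287 288 [ 0.554  -0.2374  0.012 ] [ 0.5574 -0.2374  0.012 ]
blk 142 259 272 0.5149767090444054 0.42396453
blk 145 256 275 0.5150415331015675 0.42456964
blk 148 254 277 0.5151067740940757 0.4107511
blk 151 253 278 0.5151724360166441 0.3860917
blk 154 253 278 0.5152385229156499 0.36391348
blk 157 254 277 0.5153050388899727 0.3429613
blk 160 255 276 0.5153719880918521 0.33419955
blk 163 257 276 0.5169059537558762 0.33723584
blk 166 261 276 0.5199222625751613 0.33741426
blk 169 262 276 0.5207443870414497 0.33849522
blk 172 264 274 0.5208312423221264 0.34085387
```

View pics/w_bc.png

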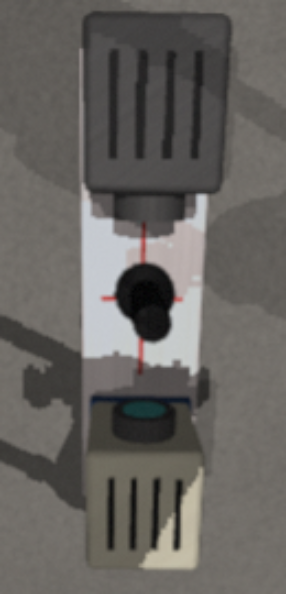

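```bash
python3 - <<'E'
from h import *
np.set_printoptions(precision=4,suppress=True)
f=np.load("w_b.npz");m=camera_model("wrist");m["world_from_camera"]=f["T"]
print(atz("wrist",(269.1,166.9),.122,m),atz("wrist",(265.5,152.5),.024,m))
for y in range(158,176):print(y,[round(float(v),3) for v in f["d"][y,258:280:2]])
# backproject top pixels with high z
K=m["mtx"];T=f["T"];v,u=np.mgrid[140:178,245:285];Z=f["d"][140:178,245:285]
uv=cv2.undistortPoints(np.stack([u,v],-1).reshape(-1,1,2).astype(float),K,m["distortion"])[:,0]
P=np.c_[uv[:,0]*Z.ravel(),-uv[:,1]*Z.ravel(),-Z.ravel()]@T[:3,:3].T+T[:3,3]
k=P[:,2]>.117;print(k.sum(),P[k].mean(0),P[k].min(0),P[k].max(0))
k=(P[:,2]>.04)&(P[:,2]<.115);print(k.sum(),P[k].mean(0),P[k].min(0),P[k].max(0))
E
```

```text
[ 0.517  -0.1751  0.122 ] [ 0.5169 -0.1734  0.024 ]
158 [0.431, 0.365, 0.351, 0.341, 0.335, 0.336, 0.336, 0.337, 0.35, 0.432, 0.444]
159 [0.432, 0.362, 0.346, 0.336, 0.335, 0.335, 0.335, 0.336, 0.341, 0.432, 0.446]
160 [0.432, 0.356, 0.339, 0.335, 0.335, 0.336, 0.335, 0.335, 0.335, 0.433, 0.446]
161 [0.433, 0.352, 0.336, 0.335, 0.335, 0.336, 0.336, 0.336, 0.335, 0.448, 0.449]
162 [0.434, 0.348, 0.337, 0.337, 0.336, 0.336, 0.336, 0.337, 0.336, 0.338, 0.449]
163 [0.438, 0.344, 0.337, 0.336, 0.337, 0.337, 0.338, 0.338, 0.336, 0.336, 0.447]
164 [0.438, 0.34, 0.337, 0.338, 0.338, 0.337, 0.337, 0.337, 0.337, 0.338, 0.448]
165 [0.45, 0.338, 0.339, 0.338, 0.337, 0.338, 0.338, 0.338, 0.337, 0.337, 0.448]
166 [0.45, 0.337, 0.337, 0.338, 0.338, 0.337, 0.337, 0.337, 0.338, 0.337, 0.45]
167 [0.45, 0.338, 0.339, 0.338, 0.337, 0.339, 0.338, 0.339, 0.338, 0.339, 0.45]
168 [0.451, 0.341, 0.339, 0.338, 0.338, 0.339, 0.337, 0.338, 0.338, 0.338, 0.449]
169 [0.452, 0.451, 0.338, 0.339, 0.338, 0.34, 0.34, 0.339, 0.338, 0.338, 0.451]
170 [0.454, 0.452, 0.339, 0.339, 0.341, 0.339, 0.339, 0.34, 0.34, 0.338, 0.452]
171 [0.452, 0.453, 0.34, 0.34, 0.34, 0.339, 0.34, 0.34, 0.342, 0.454, 0.453]
172 [0.452, 0.452, 0.339, 0.34, 0.34, 0.341, 0.341, 0.34, 0.339, 0.454, 0.453]
173 [0.454, 0.454, 0.454, 0.34, 0.341, 0.34, 0.342, 0.34, 0.454, 0.454, 0.453]
174 [0.454, 0.454, 0.454, 0.452, 0.34, 0.341, 0.341, 0.342, 0.454, 0.455, 0.455]
175 [0.455, 0.455, 0.455, 0.454, 0.455, 0.454, 0.455, 0.454, 0.454, 0.453, 0.457]
252 [ 0.5158 -0.1725  0.1279] [ 0.4967 -0.184   0.1172] [ 0.5267 -0.1019  0.4547]
136 [ 0.5141 -0.1658  0.0805] [ 0.5053 -0.174   0.0403] [ 0.5261 -0.1632  0.1146]
```

Emit:
jog_arm([
  [0.085,[0.018,0.007,-0.04],0],
  [0.085,[0,0,-0.05],0],
  [0.085,[0,0,-0.05],0],
  [0.085,[0,0,-0.05],0],
  [0.085,[0,0,-0.038],0],
  [0.085,[0,0,0],0],
], force=50)

```text
clock: 4.25
position: [0.5144, -0.1733, 0.0977]
ee_rot: [0.499, -0.501, 0.502, -0.498]
contact_force: [0.2, 0.3, 0.6]
width: 0.085
```

```bash
python3 look.py c stop_stem:.102
```

```text
4.3 [ 0.5162 -0.1741  0.0998] [ 0.4997 -0.5003  0.5008 -0.4993] [ 0.067   0.1565 -0.0794] 0.08487225227142747
stop_stem 0.86 [259.4 270.8] [ 0.5161 -0.1761  0.102 ]
```

View pics/w_c.png

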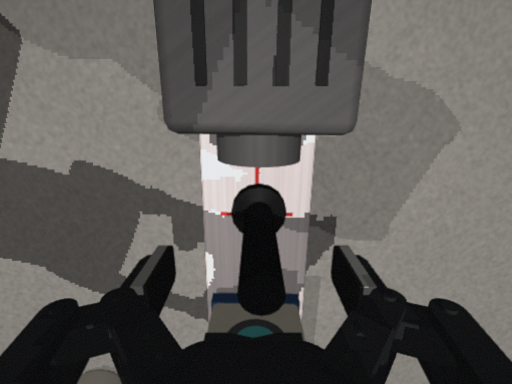

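Emit:
jog_arm([
  [0.0,[0,0,0],0],
  [0.0,[0,0,0],0],
  [0.0,[0,0,0],0],
  [0.0,[0,0,0],0],
  [0.0,[0,0,0],0],
  [0.0,[0,0,0],0],
], force=50)

```text
clock: 5.1
position: [0.5174, -0.1739, 0.101]
ee_rot: [0.5, -0.5, 0.499, -0.5]
contact_force: [0.2, 0.8, 5.7]
width: 0.02
```

```bash
python3 - <<'E'
from h import *
np.set_printoptions(precision=4,suppress=True)
f=np.load("w_c.npz");im=f["im"];m=camera_model("wrist");m["world_from_camera"]=f["T"]
i=im.astype(int);red=(i[...,0]>i[...,1]+60)&(i[...,0]>i[...,2]+60);red[:150]=0;red[230:]=0;red[:,:200]=0;red[:,320:]=0
ys,xs=np.nonzero(red)
for lab,k in (("line",ys<186),("crL",(ys>186)&(xs<235)),("crR",(ys>186)&(xs>280))):
    P=np.array([atz("wrist",(x,y),.012,m) for x,y in zip(xs[k],ys[k])]);print(lab,len(P),P.mean(0),P.min(0),P.max(0))
E
```

```text
line 66 [ 0.5151 -0.1473  0.012 ] [ 0.5139 -0.1539  0.012 ] [ 0.5164 -0.1408  0.012 ]
crL 34 [ 0.4886 -0.1805  0.012 ] [ 0.4846 -0.1818  0.012 ] [ 0.4931 -0.1791  0.012 ]
crR 20 [ 0.5423 -0.1809  0.012 ] [ 0.5399 -0.1817  0.012 ] [ 0.545  -0.1799  0.012 ]
```

Emit:
jog_arm([
  [0.0,[0,0,0.02],0],
  [0.0,[0,0,0.045],0],
  [0.0,[0,0,0.05],0],
  [0.0,[0.01,0,0.045],0],
  [0.0,[0.027,0.055,0],0],
  [0.0,[0.027,0.055,0],0],
  [0.0,[0.027,0.055,0],0],
  [0.0,[0.027,0.055,0],0],
  [0.0,[0,0.05,0],0],
  [0.0,[0,0,0],0],
])

```text
clock: 6.35
position: [0.6341, 0.1003, 0.2585]
ee_rot: [-0.501, 0.502, -0.5, 0.497]
contact_force: [-0.1, -0.3, -2.6]
width: 0.0203
```

```bash
python3 look.py d mark_top:.002 stop_stem:.25; python3 - <<'E'
from h import *
im,_=get_image("side");cv2.imwrite("pics/s_d.png",im[:,:,::-1])
E
```

```text
6.4 [0.6341 0.098  0.2587] [-0.5002  0.502  -0.4995  0.4983] [-0.2854  0.5138 -2.1487] 0.019909826393491183
mark_top 0.81 [252.9 166. ] [0.6318 0.0969 0.002 ]
mark_top 0.45 [251.6 264.7] [ 0.6307 -0.0648  0.002 ]
stop_stem 0.78 [253.7 266.3] [0.6328 0.092  0.25  ]
```

View pics/w_d.png

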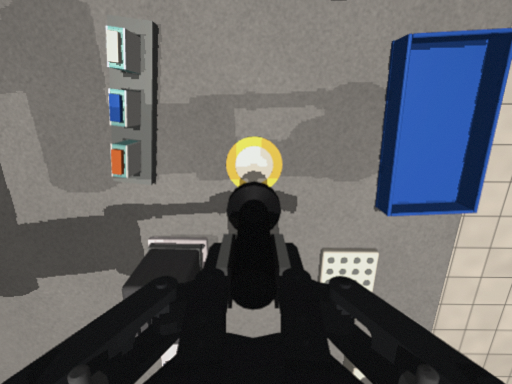

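View pics/s_d.png

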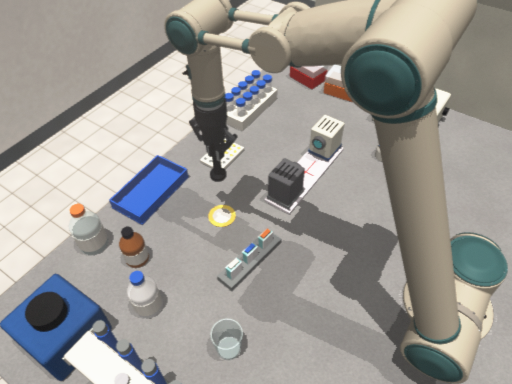

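```bash
python3 - <<'E'
from h import *
np.set_printoptions(precision=4,suppress=True)
f=np.load("w_d.npz");im=f["im"];m=camera_model("wrist");m["world_from_camera"]=f["T"]
i=im.astype(int);y=(i[...,0]>i[...,2]+70)&(i[...,1]>i[...,2]+50);y[:120]=0;y[200:]=0;y[:,:210]=0;y[:,300:]=0
ys,xs=np.nonzero(y);P=np.array([atz("wrist",(x,v),.002,m)[:2] for x,v in zip(xs,ys)])
# outer points by angle
from scipy.optimize import least_squares
c=P.mean(0)
for _ in range(5):
    d=P-c;a=np.round(np.degrees(np.arctan2(d[:,1],d[:,0]))/6)
    O=np.array([P[a==k][np.argmax(np.hypot(*d[a==k].T))] for k in np.unique(a)])
    O=O[O[:,1]>c[1]-.01]
    r=least_squares(lambda p:np.hypot(*(O-p[:2]).T)-p[2],[*c,.04],loss="soft_l1",f_scale=.001).x;c=r[:2]
print(r,len(O));print(camera_model("wrist")["world_from_camera"][:3,3],f["T"][:3,3])
# stem tilt: depth points of held stop
E
python3 - <<'E'
import sys;sys.path.insert(0,".")
from h import *
s=manip.get_state();print(s["position"],s["clock"])
E
```

```text
[0.633  0.0989 0.0399] 36
[0.6328 0.1743 0.3862] [0.6321 0.1791 0.3853]
[0.63453754 0.09519033 0.25963816] 6.55
```

Emit:
jog_arm([
  [0.0,[-0.001,0.0045,-0.05],0],
  [0.0,[0,0,-0.05],0],
  [0.0,[0,0,-0.04],0],
  [0.0,[0,0,-0.018],0],
  [0.0,[0,0,-0.003],0],
  [0.0,[0,0,-0.003],0],
  [0.0,[0,0,0],0],
  [0.0,[0,0,0],0],
])

```text
clock: 7.55
position: [0.6345, 0.1007, 0.0974]
ee_rot: [0.501, -0.5, 0.499, -0.5]
contact_force: [0.3, -0.2, -2.3]
width: 0.0201
```

```bash
python3 look.py e mark_top:.002 beam_stop:.002;python3 - <<'E'
from h import *
im,_=get_image("side");cv2.imwrite("pics/s_e.png",cv2.resize(im[130:260,150:300,::-1],None,fx=4,fy=4))
s=manip.get_state();print(s["position"],s["contact_force"])
E
```

```text
7.6 [0.6344 0.1008 0.0973] [ 0.5007 -0.4998  0.4993 -0.5002] [-0.2833  0.2296 -2.6225] 0.020291778507676363
beam_stop 0.81 [256.2 203.5] [0.636  0.0987 0.002 ]
beam_stop 0.22 [1.4 3.2] [0.4594 0.2459 0.002 ]
[0.63404495 0.10083476 0.09673231] [ 0.1934147  -0.77523068 -2.3734202 ]
```

View pics/w_e.png

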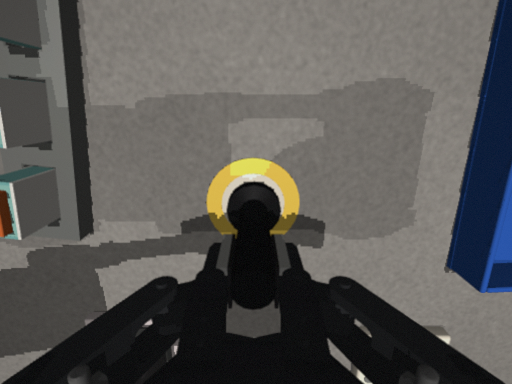

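View pics/s_e.png

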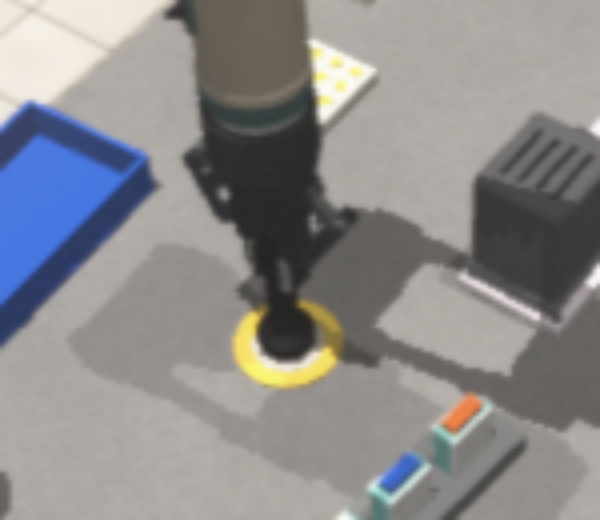

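Emit:
jog_arm([
  [0.0,[0,0,-0.002],0],
  [0.0,[0,0,-0.002],0],
  [0.0,[0,0,-0.001],0],
  [0.0,[0,0,0],0],
])

```text
clock: 8.25
position: [0.6339, 0.1008, 0.0912]
ee_rot: [-0.5, 0.5, -0.5, 0.5]
contact_force: [0.4, 0.1, -2.5]
width: 0.0203
```

Emit:
jog_arm([
  [0.0,[0,0,-0.001],0],
  [0.0,[0,0,0],0],
])

```text
clock: 8.5
position: [0.6341, 0.1008, 0.091]
ee_rot: [0.5, -0.5, 0.5, -0.5]
contact_force: [-0.5, -0.3, 3.9]
width: 0.0202
```

Emit:
jog_arm([
  [0.03,[0,0,0],0],
  [0.045,[0,0,0],0],
  [0.085,[0,0,0],0],
  [0.085,[0,0,0],0],
  [0.085,[0,0,0.02],0],
  [0.085,[0,0,0.05],0],
  [0.085,[0,0,0.06],0],
  [0.085,[0,0,0.02],0],
  [0.085,[0,0,0],0],
])

```text
clock: 9.62
position: [0.6349, 0.1008, 0.2425]
ee_rot: [0.502, -0.499, 0.499, -0.501]
contact_force: [-0.6, 1.3, 0.8]
width: 0.0851
```

```bash
python3 look.py f mark_top:.002 beam_stop:.002 sample_cell_center:.031;python3 - <<'E'
from h import *
im,_=get_image("side");cv2.imwrite("pics/s_f.png",cv2.resize(im[130:260,150:300,::-1],None,fx=4,fy=4))
E
```

```text
9.675 [0.6338 0.1008 0.2404] [ 0.5004 -0.5     0.4996 -0.4999] [ 0.3016  0.3641 -0.4093] 0.08488664050839423
mark_top 0.81 [251.2 167.1] [0.6323 0.099  0.002 ]
beam_stop 0.66 [250.8 165.5] [0.6318 0.1012 0.002 ]
sample_cell_center 0.61 [118.6 109.3] [0.4763 0.1747 0.031 ]
sample_cell_center 0.35 [121.1 160.7] [0.4701 0.1135 0.031 ]
```

View pics/w_f.png

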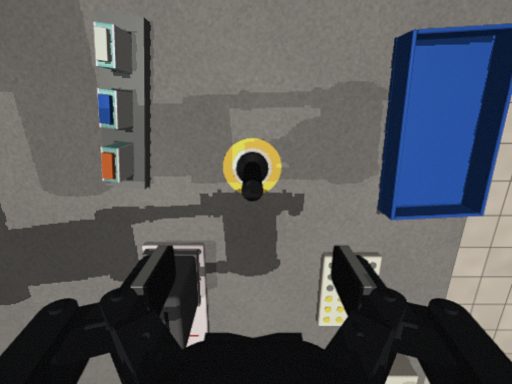

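View pics/s_f.png

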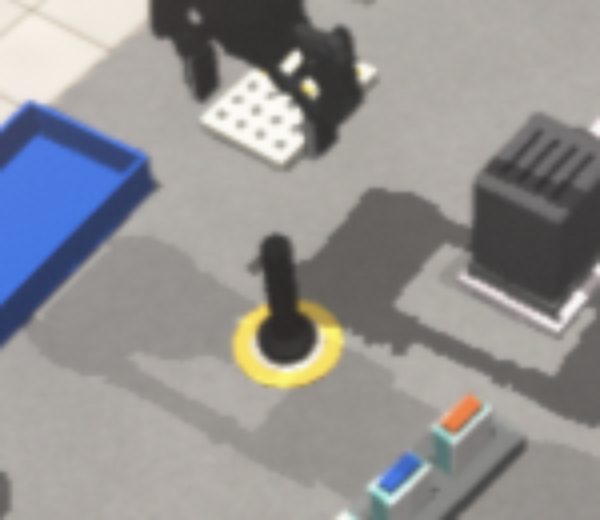

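Emit:
jog_arm([
  [0.085,[-0.04,0.019,0],-0.035],
  [0.085,[-0.04,0.019,0],-0.035],
  [0.085,[-0.04,0.019,0],-0.035],
  [0.085,[-0.039,0.02,-0.01],-0.035],
  [0.085,[0,0,0],0],
  [0.085,[0,0,0],0],
], force=40)

```text
clock: 10.62
position: [0.4752, 0.1777, 0.2299]
ee_rot: [-0.464, 0.464, -0.533, 0.534]
contact_force: [0.6, -0.0, -0.1]
width: 0.0846
```

```bash
python3 look.py g sample_cell_center:.031 white_cell_center:.031 orange_cell_center:.031 cell_stand:0; python3 - <<'E'
import cv2
im=cv2.imread("pics/w_g.png")[20:300,150:350];cv2.imwrite("pics/w_gc.png",cv2.resize(im,None,fx=2.1,fy=2.1,interpolation=2))
E
```

```text
10.675 [0.4758 0.1776 0.2301] [-0.4641  0.464  -0.5333  0.5337] [ 0.0931 -0.2508 -0.5863] 0.08482449556513394
sample_cell_center 0.91 [255.  175.6] [0.476  0.1739 0.031 ]
white_cell_center 0.71 [256.1 123.7] [0.4856 0.235  0.031 ]
orange_cell_center 0.71 [256.2 222.1] [0.4691 0.1122 0.031 ]
orange_cell_center 0.36 [374.2 204. ] [0.6207 0.1163 0.031 ]
cell_stand 0.6 [255.4 168.4] [0.4771 0.1758 0.    ]
```

View pics/w_gc.png

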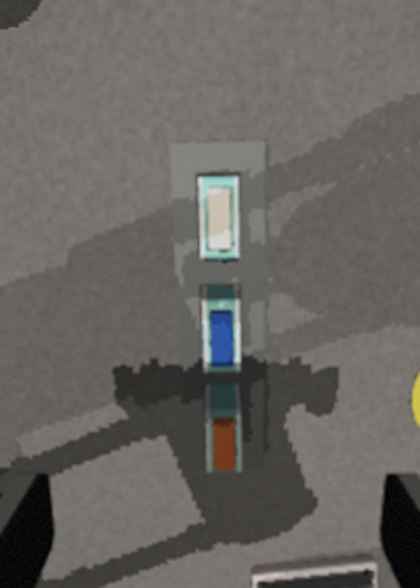

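```bash
cat > cell.py <<'E'
import sys
from h import *
np.set_printoptions(precision=4,suppress=True)
f=np.load(sys.argv[1]);im=f["im"];m=camera_model("wrist");m["world_from_camera"]=f["T"]
h=cv2.cvtColor(im,cv2.COLOR_RGB2HSV).astype(int)
def blob(k):
    n,l,st,ce=cv2.connectedComponentsWithStats(k.astype(np.uint8))
    j=1+np.argmax(st[1:,4]);return l==j
z=float(sys.argv[2])
for nm,k in (("blue",(abs(h[...,0]-112)<12)&(h[...,1]>150)),("org",(h[...,0]<15)&(h[...,1]>150)&(h[...,2]>70))):
    k=k.copy();k[:, :200]=0;k[:,310:]=0;k[290:]=0
    b=blob(k);ys,xs=np.nonzero(b)
    P=np.array([atz("wrist",(x,y),z,m)[:2] for x,y in zip(xs,ys)])
    r=cv2.minAreaRect(((P)*1e4).astype(np.float32));bx=cv2.boxPoints(r)/1e4
    w,v=np.linalg.eigh(np.cov(P.T));a=np.degrees(np.arctan2(v[1,1],v[0,1]))
    print(nm,len(P),P.mean(0),"rect",np.array(r[0])/1e4,np.array(r[1])/1e4,r[2],"pca",a,xs.min(),xs.max(),ys.min(),ys.max())
E
python3 cell.py w_g.npz .064
python3 - <<'E'
from h import *
np.set_printoptions(precision=4,suppress=True)
f=np.load("w_g.npz");im=f["im"];m=camera_model("wrist");m["world_from_camera"]=f["T"];d=f["d"]
v,u=np.mgrid[80:290,220:290];Z=d[80:290,220:290]
uv=cv2.undistortPoints(np.stack([u,v],-1).reshape(-1,1,2).astype(float),m["mtx"],m["distortion"])[:,0]
P=np.c_[uv[:,0]*Z.ravel(),-uv[:,1]*Z.ravel(),-Z.ravel()]@f["T"][:3,:3].T+f["T"][:3,3]
k=(P[:,2]>.012)&(P[:,2]<.026);Q=P[k];print("stand",k.sum(),Q.mean(0))
Q=Q[:,:2];r=cv2.minAreaRect((Q*1e4).astype(np.float32));print(np.array(r[0])/1e4,np.array(r[1])/1e4,r[2])
k=(P[:,2]>.045)&(P[:,2]<.075)
n=P[k];w,vv=np.linalg.eigh(np.cov(n[:,:2].T));print("cells",k.sum(),n.mean(0),np.degrees(np.arctan2(*vv[::-1,1])))
a=np.arctan2(*vv[::-1,1]);ax=np.array([np.cos(a),np.sin(a)]);per=np.array([-ax[1],ax[0]])
print(np.percentile((n[:,:2]-[0.475,0.178])@per,[2,50,98]))
E
```

```text
blue 247 [0.4762 0.1765] rect [0.4763 0.1765] [0.0291 0.0107] 84.42186737060547 pca 83.77616983161923 250 260 168 193
org 206 [0.4689 0.1153] rect [0.4689 0.1153] [0.0285 0.0096] 82.02919006347656 pca 82.01667087641381 252 260 220 242
stand 4406 [0.4774 0.1902 0.0208]
[0.4756 0.1754] [0.2014 0.052 ] 83.29283905029297
cells 1906 [0.4764 0.1832 0.0602] 83.34343064631916
[-0.0103 -0.0008  0.0087]
```

Emit:
jog_arm([
  [0.085,[0,-0.0015,-0.05],0.022],
  [0.085,[0,0,-0.045],0],
  [0.085,[0,0,-0.03],0],
  [0.085,[0,0,0],0],
  [0.085,[0,0,0],0],
], force=30)

```text
clock: 11.5
position: [0.4762, 0.1763, 0.1063]
ee_rot: [-0.47, 0.469, -0.528, 0.529]
contact_force: [0.4, -0.3, 0.3]
width: 0.0853
```

```bash
python3 look.py h sample_cell_center:.031; python3 cell.py w_h.npz .064
```

```text
11.55 [0.4764 0.1765 0.1067] [-0.4708  0.4689 -0.5279  0.529 ] [-0.1834 -0.1089  0.8628] 0.08454385585956704
sample_cell_center 0.57 [254.3 210.9] [0.4758 0.1753 0.031 ]
blue 692 [0.476 0.177] rect [0.4759 0.1763] [0.0312 0.0114] 83.92436981201172 pca 82.64501126981283 246 263 206 248
org 53 [0.4702 0.1284] rect [0.4707 0.1289] [0.0035 0.0103] 83.1295394897461 pca 169.98189423066384 248 262 285 289
```

View pics/w_h.png

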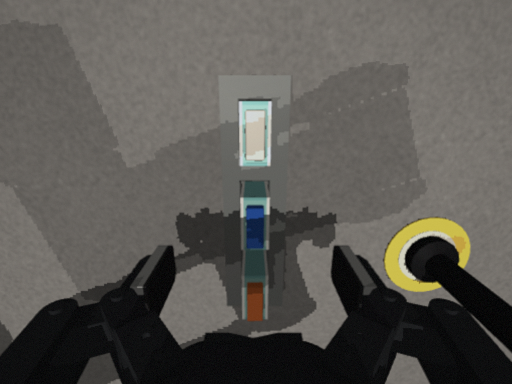

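Emit:
jog_arm([
  [0.085,[0,0,-0.03],0],
  [0.085,[0,0,-0.025],0],
  [0.085,[0,0,-0.007],0],
  [0.085,[0,0,0],0],
  [0.05,[0,0,0],0],
  [0.035,[0,0,0],0],
  [0.035,[0,0,0],0],
  [0.035,[0,0,0],0],
])

```text
clock: 12.6
position: [0.475, 0.1763, 0.0436]
ee_rot: [-0.47, 0.47, -0.528, 0.528]
contact_force: [-0.5, -0.2, 0.1]
width: 0.0349
```

```bash
python3 look.py i sample_cell_center:.031
```

```text
12.65 [0.4749 0.1763 0.0434] [-0.47    0.4698 -0.5283  0.5284] [-0.5677 -0.1786 -0.6675] 0.03504360327445728
sample_cell_center 0.63 [256.3 251.8] [0.4752 0.1747 0.031 ]
```

View pics/w_i.png

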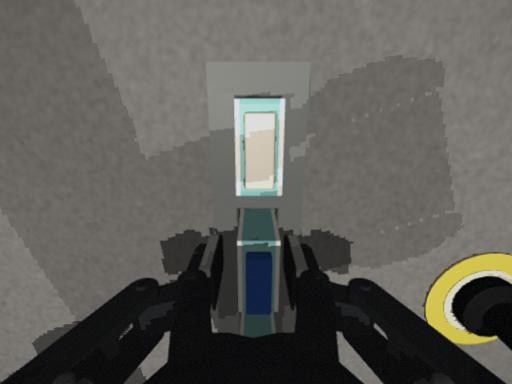

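Emit:
jog_arm([
  [0.0,[0,0,0],0],
  [0.0,[0,0,0],0],
  [0.0,[0,0,0],0],
  [0.0,[0,0,0],0],
], force=40)

```text
clock: 13.2
position: [0.4756, 0.1763, 0.0435]
ee_rot: [-0.47, 0.47, -0.528, 0.529]
contact_force: [1.4, -0.2, -0.4]
width: 0.0194
```

```bash
python3 look.py j sample_cell_center:.031
```

```text
13.25 [0.4756 0.1763 0.0435] [-0.4703  0.4695 -0.5281  0.5287] [ 2.2754 -1.0817 -0.3327] 0.019048065674630313
sample_cell_center 0.56 [255.4 250.3] [0.4754 0.1758 0.031 ]
```

View pics/w_j.png

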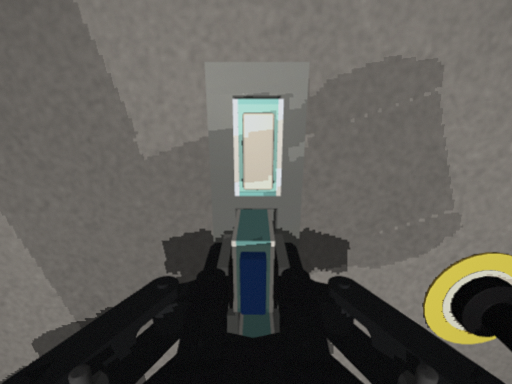

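Emit:
jog_arm([
  [0.0,[0,0,0.015],0],
  [0.0,[0,0,0.025],0],
  [0.0,[0,0,0.04],0],
  [0.0,[0,0,0.04],0],
  [0.0,[0,0,0.03],0],
  [0.0,[0,0,0],0],
  [0.0,[0,0,0],0],
])

```text
clock: 14.18
position: [0.4733, 0.1761, 0.1923]
ee_rot: [0.469, -0.471, 0.529, -0.528]
contact_force: [0.2, -0.1, -1.5]
width: 0.0194
```

Emit:
jog_arm([
  [0.0,[0.002,-0.02,0],0.012],
  [0.0,[0.005,-0.045,0],0.012],
  [0.0,[0.005,-0.05,0],0.012],
  [0.0,[0.006,-0.05,0],0.012],
  [0.0,[0.006,-0.05,0],0.012],
  [0.0,[0.005,-0.05,0],0.012],
  [0.0,[0.005,-0.045,0],0.012],
  [0.0,[0.0035,-0.03,0],0.012],
  [0.0,[0.002,-0.017,0],0.012],
  [0.0,[0,0,0],0],
])

```text
clock: 15.42
position: [0.5133, -0.1812, 0.1913]
ee_rot: [0.497, -0.498, 0.504, -0.501]
contact_force: [-0.5, 0.6, -1.8]
width: 0.0194
```

```bash
python3 look.py k light_path:.085 sample_cell_center:.181; python3 - <<'E'
from h import *
im,_=get_image("side");cv2.imwrite("pics/s_k.png",cv2.resize(im[90:300,190:360,::-1],None,fx=2.8,fy=2.8))
E
```

```text
15.475 [ 0.5133 -0.1803  0.1916] [ 0.4971 -0.4977  0.5041 -0.5011] [ 0.1466  0.0003 -0.9661] 0.019451386554367348
light_path 0.56 [258.  199.4] [ 0.516  -0.1831  0.085 ]
light_path 0.3 [273.  251.2] [ 0.5301 -0.236   0.085 ]
sample_cell_center 0.69 [253.7 250.3] [ 0.5121 -0.1803  0.181 ]
```

View pics/w_k.png

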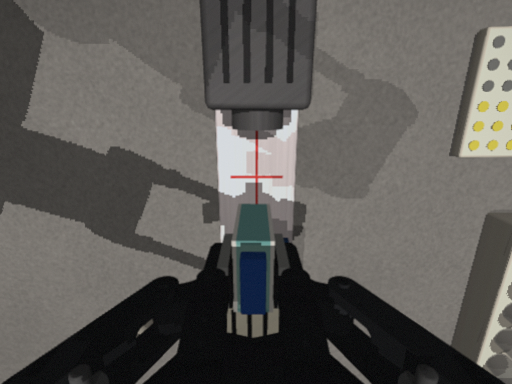

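View pics/s_k.png

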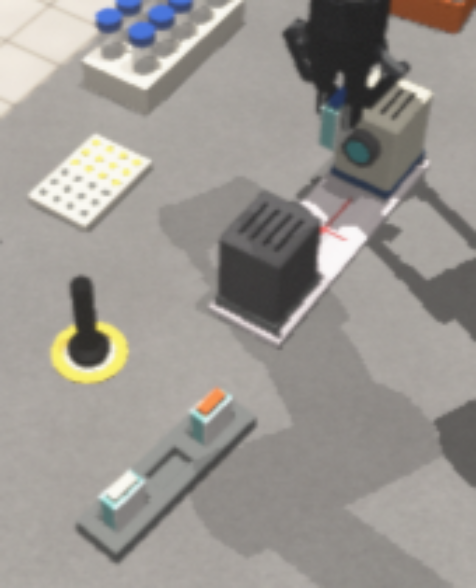

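```bash
cat > red.py <<'E'
import sys
from h import *
np.set_printoptions(precision=4,suppress=True)
f=np.load(sys.argv[1]);im=f["im"];m=camera_model("wrist");m["world_from_camera"]=f["T"]
r0,r1,cr=map(int,sys.argv[2:5])
i=im.astype(int);w=np.clip(i[...,0]-np.maximum(i[...,1],i[...,2])-25,0,None)
w[:,:215]=0;w[:,300:]=0
L=[];C=[]
for y in range(r0,r1):
    if abs(y-cr)>3 and w[y].sum()>30: L.append(((w[y]*np.arange(512)).sum()/w[y].sum(),y))
lx=np.mean([l[0] for l in L])
for x in range(225,290):
    s=w[cr-5:cr+6,x]
    if abs(x-lx)>4 and s.sum()>60: C.append((x,(s*np.arange(cr-5,cr+6)).sum()/s.sum()))
A=np.array([atz("wrist",p,.012,m) for p in L]);B=np.array([atz("wrist",p,.012,m) for p in C])
a=np.polyfit(A[:,1],A[:,0],1);b=np.polyfit(B[:,0],B[:,1],1)
y=b[1]+b[0]*.515;print(len(L),len(C),"heading",90-np.degrees(np.arctan(a[0])),"cross",np.degrees(np.arctan(b[0])),"centre",np.polyval(a,y),np.polyval(b,np.polyval(a,y)), "ends",B[:,0].min(),B[:,0].max())
pw=[(x,y) for y in range(r0,r1) for x in (0,)]
# heads top edges for symmetric check
E
python3 red.py w_k.npz 134 200 177; python3 red.py w_b.npz 128 143 156
```

```text
59 44 heading 89.41735076655816 cross -0.5393748386806936 centre 0.5150641233759361 -0.1803244730530768 ends 0.485930110629895 0.5448056222835834
12 9 heading 89.86228097342871 cross -0.43725243249793283 centre 0.5154880246375447 -0.18022060298937226 ends 0.48736259482927835 0.5444375425196414
```

Emit:
jog_arm([
  [0.0,[0.0018,0,-0.03],0],
  [0.0,[0,0,-0.04],0],
  [0.0,[0,0,-0.019],0],
  [0.0,[0,0,-0.005],0],
  [0.0,[0,0,0],0],
  [0.0,[0,0,0],0],
  [0.0,[0,0,0],0],
  [0.0,[0,0,0],0],
])

```text
clock: 16.62
position: [0.5165, -0.1809, 0.0999]
ee_rot: [-0.498, 0.498, -0.502, 0.503]
contact_force: [-0.7, 0.9, -0.8]
width: 0.0192
```

```bash
python3 look.py l light_path:.085 sample_cell_center:.085; python3 cell.py w_l.npz .118; python3 - <<'E'
from h import *
im,_=get_image("side");cv2.imwrite("pics/s_l.png",cv2.resize(im[90:220,230:360,::-1],None,fx=4.5,fy=4.5,interpolation=2))
c=np.array([.515,-.1804,.085])
print("proj",proj("side",c),proj("side",c+[0,0,.033]),proj("side",c-[0,0,.025]))
for n in ["sample_cell_center","light_path"]:
    for r in spot_point(n,"side")[:1]: print(n,r)
for r in silhouettes("sample_cell","side")[:1]:
    ys,xs=np.nonzero(r["mask"]);print(r["score"],xs.min(),xs.max(),ys.min(),ys.max())
im,_=get_image("top");cv2.imwrite("pics/t_l.png",cv2.resize(im[140:260,180:400,::-1],None,fx=3.5,fy=3.5,interpolation=2))
E
```

```text
16.675 [ 0.5164 -0.1809  0.0997] [-0.4978  0.4976 -0.502   0.5025] [-0.5518  0.1468 -0.2075] 0.01949033600974452
sample_cell_center 0.83 [252.9 249.8] [ 0.5148 -0.1823  0.085 ]
blue 964 [ 0.5147 -0.1744] rect [ 0.5146 -0.1745] [0.0197 0.0117] 89.39836120605469 pca 90.06705492057534 240 265 252 289
org 120 [ 0.5151 -0.13  ] rect [ 0.5152 -0.1298] [0.0219 0.0008] 89.4283218383789 pca 89.6928919430831 252 254 150 202
proj [307.37127317 154.82899143] [308.16854765 146.93676435] [306.78655984 160.61716848]
light_path {'position': [229.3, 344.8], 'score': 0.53}
0.44 302 310 145 164
```

View pics/w_l.png

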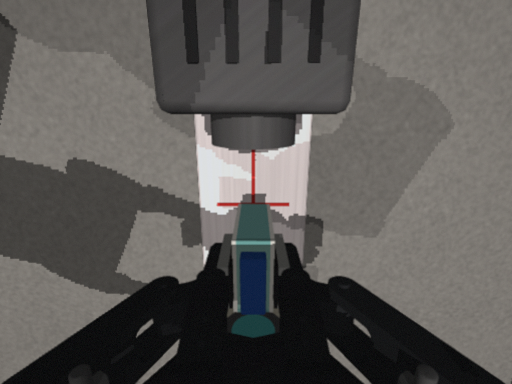

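View pics/s_l.png

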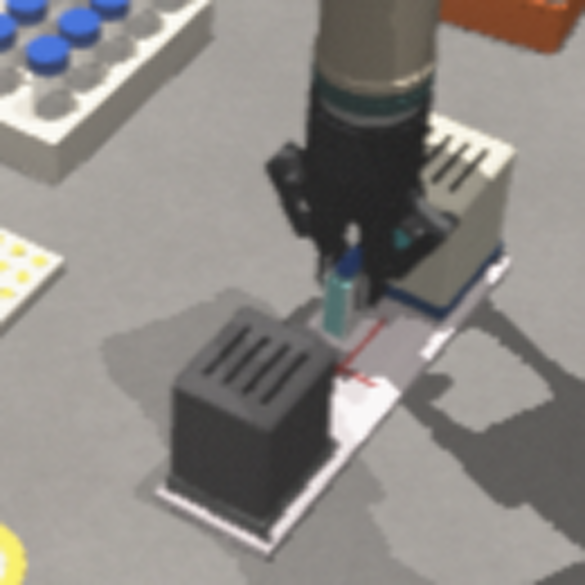

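```bash
python3 red.py w_l.npz 152 200 205; python3 - <<'E'
from h import *
np.set_printoptions(precision=4,suppress=True)
s=manip.get_state();print(s["position"],s["contact_force"],s["qd"])
p=s["position"]
for lab,c in (("tcp",np.array([p[0],p[1],p[2]-.0125])),("target",np.array([.515,-.1804,.085]))):
    print(lab,[np.round((proj("side",c+np.array([dx,.02,dz]))-[230,90])*4.5) for dz in (-.025,.025) for dx in (-.01,.01)])
# side-view wrist: window edges of cell top (z=TCP+.0125)
f=np.load("w_l.npz");m=camera_model("wrist");m["world_from_camera"]=f["T"]
for z in (.110,.112):
  print([atz("wrist",q,z,m)[:2] for q in [(232.5,241.5),(273.5,241.5)]], [atz("wrist",q,z-.05,m)[:2] for q in [(240,204.5),(268,204.5)]])
E
python3 - <<'E'
import cv2
im=cv2.imread("pics/w_l.png")[180:345,205:305];cv2.imwrite("pics/w_lc.png",cv2.resize(im,None,fx=5,fy=3.6,interpolation=2)[:600])
E
```

```text
48 36 heading 89.49151326283474 cross -0.5464274413063639 centre 0.5149197621073616 -0.18060876153727584 ends 0.49164074373306976 0.5443423109957297
[ 0.5162 -0.1808  0.0993] [-0.1687  0.536  -0.9721] [-0.0001  0.      0.0003 -0.0006  0.001  -0.0015]
tcp [array([342., 339.]), array([317., 327.]), array([347., 286.]), array([321., 274.])]
target [array([343., 341.]), array([318., 329.]), array([349., 289.]), array([322., 277.])]
[array([ 0.5052, -0.1635]), array([ 0.5247, -0.1637])] [array([ 0.5066, -0.1633]), array([ 0.5248, -0.1635])]
[array([ 0.5054, -0.1625]), array([ 0.5245, -0.1627])] [array([ 0.5067, -0.1625]), array([ 0.5247, -0.1627])]
```

View pics/w_lc.png

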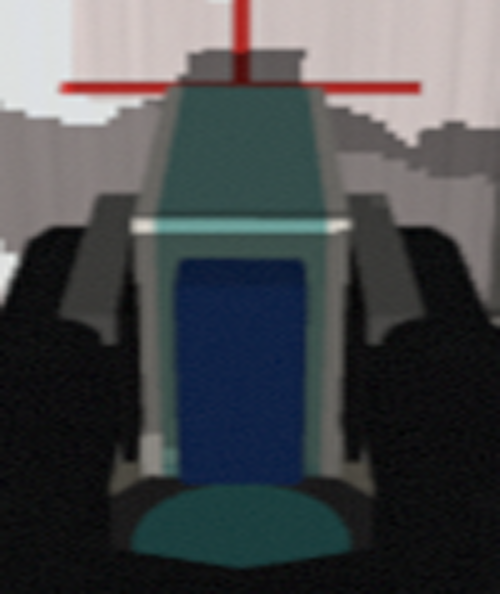

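Emit:
jog_arm([
  [0.0,[-0.0005,0.0015,-0.002],0],
  [0.0,[0,0,0],0],
  [0.0,[0,0,0],0],
  [0.0,[0,0,0],0],
])

```text
clock: 17.52
position: [0.5158, -0.1793, 0.0974]
ee_rot: [-0.498, 0.498, -0.502, 0.502]
contact_force: [-0.4, -0.2, -0.4]
width: 0.0195
```

```bash
python3 look.py m sample_cell_center:.085; python3 red.py w_m.npz 152 200 205; python3 - <<'E'
from h import *
np.set_printoptions(precision=4,suppress=True)
f=np.load("w_m.npz");m=camera_model("wrist");im=f["im"];Z=f["d"];T=f["T"]
def bp(v,u):
    uv=cv2.undistortPoints(np.stack([u,v],-1).reshape(-1,1,2).astype(float),m["mtx"],m["distortion"])[:,0];z=Z[v,u].ravel()
    return np.c_[uv[:,0]*z,-uv[:,1]*z,-z]@T[:3,:3].T+T[:3,3]
h=cv2.cvtColor(im,cv2.COLOR_RGB2HSV).astype(int)
k=(abs(h[...,0]-112)<12)&(h[...,1]>150);k[:252]=0;k[315:]=0;k[:,:235]=0;k[:,270:]=0
v,u=np.nonzero(k);P=bp(v,u);print("stopper z",np.percentile(P[:,2],[10,50,90]),"x",P[:,0].mean(),P[:,0].min(),P[:,0].max())
v,u=np.mgrid[160:195,205:240];print("plate z",np.median(bp(v.ravel(),u.ravel())[:,2]))
v,u=np.mgrid[212:238,248:262];Q=bp(v.ravel(),u.ravel());print("window y",np.median(Q[:,1]),np.polyfit(Q[:,2],Q[:,1],1),Q[:,2].min(),Q[:,2].max(),"yaw",np.degrees(np.polyfit(Q[:,0],Q[:,1],1)[0]))
v,u=np.mgrid[242:246,240:266];Q=bp(v.ravel(),u.ravel());print("top glass z",np.median(Q[:,2]))
im,_=get_image("top");cv2.imwrite("pics/t_m.png",cv2.resize(im[140:260,180:400,::-1],None,fx=3.5,fy=3.5,interpolation=2))
im,_=get_image("side");cv2.imwrite("pics/s_m.png",im[:,:,::-1])
print(manip.get_state())
E
```

```text
17.575 [ 0.5157 -0.1793  0.0973] [-0.4978  0.4977 -0.5022  0.5023] [-0.2245 -0.9533  0.1286] 0.01884784562066342
sample_cell_center 0.91 [252.1 251.7] [ 0.5136 -0.1805  0.085 ]
sample_cell_center 0.73 [252.6 203.2] [ 0.5142 -0.1508  0.085 ]
46 33 heading 89.57693183151584 cross -0.6709504839071526 centre 0.5149600747286386 -0.18067243605224848 ends 0.49103498883741803 0.544126486823243
stopper z [0.1173 0.1189 0.1197] x 0.5139844805776129 0.5082110293614093 0.5199768176698698
plate z 0.012855423563761764
window y -0.15969728342882067 [ 0.2804 -0.1855] 0.07573481032265372 0.22398564977817537 yaw -3.533445670383214
top glass z 0.11105604243428838
{'clock': 17.725, 'qpos': array([-0.462 ,  0.3607,  1.7896,  0.    ,  0.9911, -0.453 ]), 'qd': array([-0.0009, -0.0001,  0.0007,  0.0008,  0.0011, -0.0003]), 'effort': array([  0.0006, -42.1623, -19.9115,   0.0002,  -0.0004,  -0.    ]), 'position': array([ 0.5157, -0.1793,  0.0974]), 'ee_rot': array([-0.4978,  0.4977, -0.5022,  0.5023]), 'contact_force': array([ 0.2027,  0.041 , -0.4352]), 'moment': array([ 0.0278,  0.0148, -0.0325]), 'width': 0.01942795502722545}
```

View pics/s_m.png

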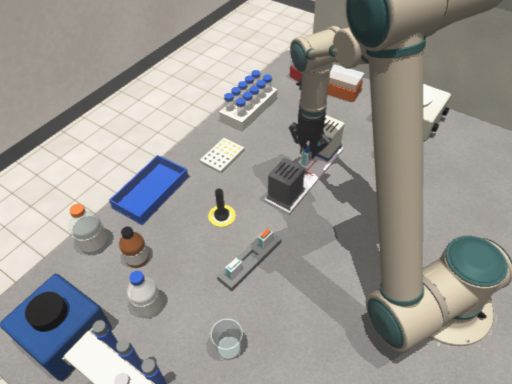

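View pics/t_m.png

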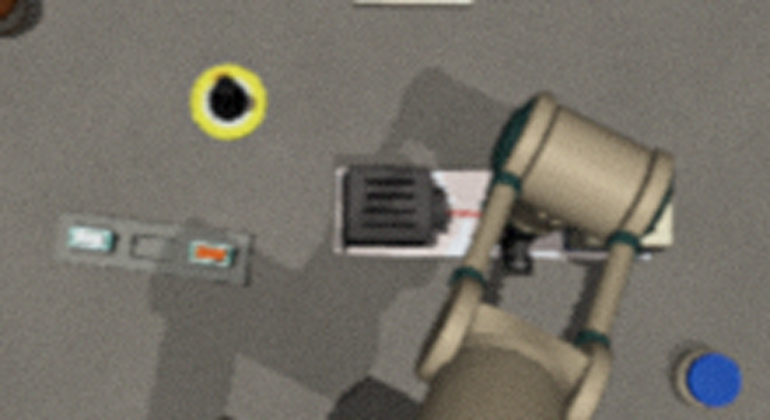

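```bash
python3 -c "
from rig import *
print(sign_off())"
```

```text
the job is handed in; nothing more can be done
None
```

I stood the beam stop upright on the yellow mark and let go of it. The blue-stoppered cell is now held in the light path by its frosted faces. I handed the job in at about 17.7 s, well inside the 56 s limit.

**Beam stop:** the side and top pictures show it standing free, with its foot well inside the yellow ring.

**Cell position:** these are the last measurements before handing in.

| What | Measured | Light path |
|---|---|---|
| Sideways (x) | about 0.5145 m by wrist camera, 0.5157 m by gripper reading | 0.515 m |
| Along the path (y) | about −0.180 m | −0.1805 m |
| Stopper top (height) | about 0.118–0.119 m | 0.118 m for a centred cell |
| Heading | gripper within about 0.2° of the red line | – |

- **Disagreement:** the camera and the gripper reading differ by about 1 mm sideways, with the light path between them.
- **Failed check:** a depth fit of the clear window's plane was spoiled by background points, so I dropped it. That left the window angle resting on the gripper's heading and the wrist picture.
- **Surroundings:** the white and orange cells look unmoved in the stand, and I saw nothing else disturbed in the pictures. No force readings stood out.

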